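# Flex the basket lids: free hinges to stock, seized ones to repair

### The arm

A 6-joint arm with a two-finger parallel gripper is mounted at the origin on the work surface. World frame = base frame: x ahead of the robot, y to its left, z up, the work surface at z = 0. Lengths are in m, angles in rad, forces in N, time in s.
With the tool pointing down it reaches from about 0.35 to 0.975 m from the base axis. Payload 4.9 kg.
Tool frame: the origin (TCP) lies at the very end of the fingers, on their centre line; the grasp point (between the pads) lies 19 mm behind it; x points along the fingers, z is the direction in which the jaws open and shut, and the axes are right-handed (so a half turn about x gives the same grasp; the last joint's range is limited). The gripper opens to 85 mm and grips with 20 to 120 N. Pads are 22 mm wide; open, the fingers measure 114 mm over their backs; the gripper's body (76 mm by 85 mm) begins 54 mm behind the grasp point. The pads swing forward as they close: fully open they stand 13 mm farther back than shut.
Start: joints at [1.104, 0.053, 1.613, -0, 1.476, -0.119], TCP at [0.213, 0.588, 0.231] pointing down, gripper open.
Joint ranges: [-3.01, 3.01], [-1.01, 2.22], [0.06, 2.58], [-1.02, 4.17], [0.09, 2.62], [-3.14, 3.14]. Speed limits (rad/s): [2.57, 2.57, 3.14, 3.14, 3.14, 3.14].

### API

Orientations are given as a unit quaternion [w, x, y, z].
In Python, from plant import manip, viewer gives the robot as it stands.
- The arm moves only by the shell command python3 -m inch 'ROWS'. ROWS is JSON, a list of rows, each an object with "fingers": the opening, from -1 (shut) to 1 (fully open), so that 0 is half open; "delta_pos": the shift along the tool's x, y, z in cm, a list of three; "twist": the turn, a rotation vector about the tool's x, y, z in degrees, a list of three. A call has 1 to 5 rows; each row shifts and turns the commanded pose from where the row before left it, along the tool's axes as they then stand; what a row does not reach is not made up. A row lasts 1/8 s, in which the tool goes at most 62.5 mm and 10.7 degrees, less where a joint would pass 70% of its speed; a pose out of reach is approached as far as the arm can. A call is refused whole if a number of a shift passes 6.25 or a number of a turn 10.7, either way. A call with a gripper value outside its range is refused whole. The fingers move at their own pace and stop on an object; the grip force is fixed at half the most. Time passes only in rows, so rows that do not move let the fingers close. It gives the time, the measured TCP pose, the force and the opening at its end, in the units of the state.
- manip.state(): the state, without advancing time (a new reading comes with each control period).
- viewer.grab_frame(name): name is "scene" or "top" or "wrist"; returns a dict with "pixels" (400x640x3 uint8, blue, green, red), "range_z" (400x640 float32, m along the optical axis (not along the pixel's ray), 0 where there is no reading), "K" (3x3 intrinsics, pixels), "pose" (4x4, takes a point from camera to world coordinates). Camera axes: x right, y down, z forward; pixel columns grow to the right and rows downward; lengths in m; the calibration is good to about 2 mm. A picture is of the moment at which its call begins.
- manip.job_done(): hands the job in, once; it reports no verdict.
The state is a dict: "time": time; "joint_pos": joint angles; "joint_vel": joint speeds; "joint_efforts": joint torques, N m; "tool_pos": TCP position; "tool_rot": TCP orientation; "contact_force": force on the tool from outside, world axes, zero at the start; "ft_torque": the same for the moment, N m; "gripper_width": opening from 0.0 (shut) to 1.0 (fully open).
Only numpy, scipy, OpenCV 4.12 (cv2) and the standard library are available. Lean on these libraries where they do the work, as an engineer would, in place of code of your own. Each camera call takes 0.05 s, during which the arm holds its last target.

### The job

Press the lid of each of the two yellow-lidded wire baskets down as far as it will go to try its hinge. Put a basket whose lid shuts freely into the blue stock tray, lid shut, and one whose hinge is seized, so that the lid stays ajar, into the red repair tray. Set each down flat and upright on the tray's floor, without dropping it, and let go.

Things in the scene. Friction and masses are not known exactly. Their poses are not given: they have to be found in the camera images.
- basket_a: stainless wire basket with a yellow-framed wire lid. Body 120 mm long (its x), 56 wide (its y), 50 tall, about 0.34 kg; walls solid to the fingers: grip across the 56 mm, 15 mm below the rim. Origin: centre of underside, z up. The 54 x 120 mm lid, 3 mm thick, is hinged along the long rim at y = -28 mm and starts ajar over the basket, free edge towards +y. Either basket may be the seized one
- basket_b: second basket, the same as basket_a in size, lid, origin and axes, and in looks. Pressing a lid straight down with shut fingertips, about 6 N, halfway along x and 10 mm to the +y side of the basket's centre line, tries its hinge and does not tip the basket
- lid_a (a joint): how far the lid of basket_a is pressed down, rad: 0 fully raised (0.8 rad above level), 0.8 shut and level, starts 0.05 to 0.25. With u = 0.8 - value the free edge is at y = -28 + 54 cos u, z = 50 + 54 sin u mm in the basket's frame. The lid stays where it is left; about 1 N at its edge moves it. A free hinge goes on to 0.8; a seized one gives a little, then stops dead at 0.35
- lid_b (a joint): how far the lid of basket_b is pressed down, rad, read as lid_a: 0 fully raised, 0.8 shut, starts 0.05 to 0.25; a free hinge goes on to 0.8, a seized one stops dead at 0.35 (lid 26 degrees above level), however hard it is pressed
- stock_tray: blue plastic tray, fixed on the bench, square, 190 mm outside, 180 mm inside, walls 35 mm high and 5 mm thick, floor 5 mm thick: stock, for baskets with a free hinge. Origin: centre of the underside, z up, sides along x and y
- repair_tray: red plastic tray, fixed on the bench, square, 190 mm outside, 180 mm inside, walls 35 mm high and 5 mm thick, floor 5 mm thick: repair, for baskets with a seized hinge. Origin: centre of the underside, z up, sides along x and y
Not all that is in view belongs to the job. What is shaped like the basket_a but brown is not meant.

How it is judged:
By the outcome, as a careful person would: the job done as asked, in the order asked, and still so for the second after the job is handed in, with the robot touching nothing.
It also fails if it takes over 64 s, if anything falls off the work surface, if the arm or the gripper's body presses on something with over 40 N, if the wrist force passes 120 N, or if a joint passes its speed limit or range.

## Working session

There is one attempt and no reset: what is moved stays moved. The work goes in short steps, Python scripts to look and compute and a shell command to move; the robot and the scene stay as the last step left them, time stands still between calls to the robot, and variables do not carry over. Pictures are saved under pics/ and viewed, and the job is handed in when it is done.

```bash
mkdir -p pics; ls; cat > h.py <<'E'
import numpy as np, cv2
from plant import manip, viewer
from scipy.spatial.transform import Rotation as R
def grab(n):
    f=viewer.grab_frame(n); np.savez('last_%s.npz'%n,**{k:np.asarray(v) for k,v in f.items()}); return f
def ray(f,u,v,z):
    K=f['K'];T=f['pose']; d=T[:3,:3]@np.linalg.inv(K)@np.array([u,v,1.]); o=T[:3,3]; return o+d*(z-o[2])/d[2]
def cloud(f):
    K=np.array(f['K']);T=np.array(f['pose']);Z=f['range_z']; v,u=np.mgrid[:400,:640]
    P=np.stack([(u-K[0,2])/K[0,0]*Z,(v-K[1,2])/K[1,1]*Z,Z],-1); return P@T[:3,:3].T+T[:3,3]
def proj(f,p):
    T=np.linalg.inv(f['pose']); q=T[:3,:3]@np.array(p)+T[:3,3]; k=np.array(f['K'])@q; return k[:2]/k[2]
E
python3 - <<'E'
from h import *
for n in ['scene','top','wrist']:
    f=grab(n); cv2.imwrite('pics/%s0.png'%n,f['pixels']); print(n,np.round(f['pose'],3).tolist(),f['K'][0])
s=manip.state(); print(s)
print(np.round(R.from_quat(np.roll(s['tool_rot'],-1)).as_matrix(),3))
E
```

```text
pics
scene [[-0.64, 0.508, -0.577, 0.949], [0.769, 0.425, -0.478, 0.402], [0.003, -0.75, -0.662, 0.636], [0.0, 0.0, 0.0, 1.0]] [368.02316442   0.         317.64108542]
top [[-0.012, -0.983, 0.181, 0.294], [-1.0, 0.011, -0.002, 0.001], [-0.0, -0.181, -0.983, 1.057], [0.0, 0.0, 0.0, 1.0]] [435.45540901   0.         321.82067804]
wrist [[0.34, 0.892, 0.297, 0.137], [0.94, -0.323, -0.108, 0.615], [-0.001, 0.316, -0.949, 0.373], [0.0, 0.0, 0.0, 1.0]] [307.24724002   0.         319.05363206]
{'time': 0.15, 'joint_pos': array([ 1.10398379e+00,  5.32280477e-02,  1.61397730e+00,  2.18425113e-05,
        1.47598139e+00, -1.19001879e-01]), 'joint_vel': array([-0.00070354, -0.0019734 , -0.00375711, -0.00180233,  0.00137364,
        0.00088303]), 'joint_efforts': array([ 6.16855577e-04, -3.94238913e+01, -3.70721877e+01, -7.56323925e-05,
        4.63333228e-03, -4.44884833e-06]), 'tool_pos': array([0.21280272, 0.58714604, 0.23033205]), 'tool_rot': array([ 0.5784733 , -0.4062022 ,  0.5794738 ,  0.40568279]), 'contact_force': array([ 0.13825424, -0.4639503 , -0.13109495]), 'ft_torque': array([-0.06410553, -0.02490752, -0.02077879]), 'gripper_width': 0.995324122574417}
[[-0.001 -0.94   0.341]
 [-0.001  0.341  0.94 ]
 [-1.     0.    -0.002]]
```

View pics/scene0.png

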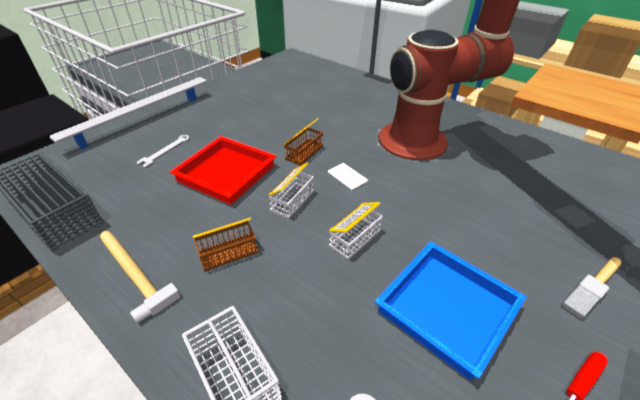

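View pics/top0.png

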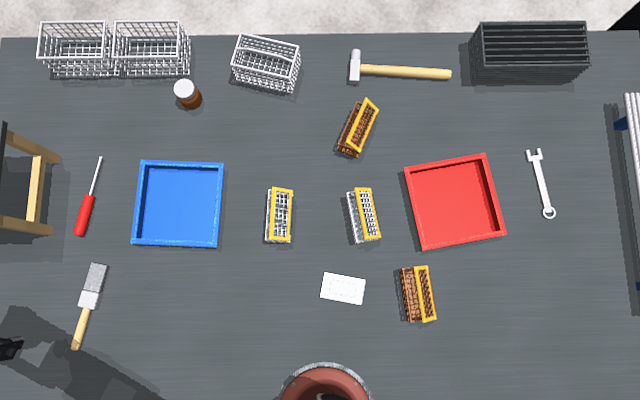

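View pics/wrist0.png

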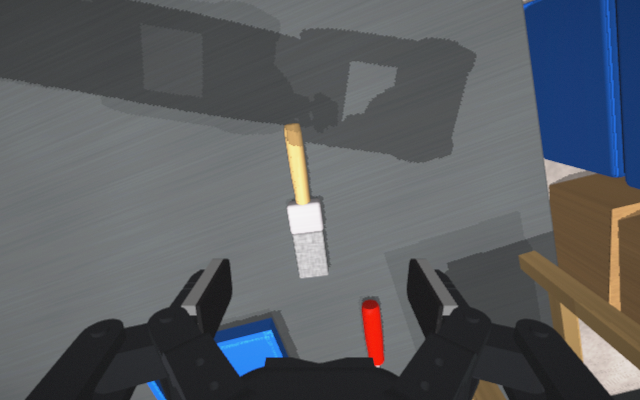

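Candidates: silver wire baskets with yellow lids, top image (279,215) and (364,215). Brown ones with yellow lids at (358,128) and (418,293) are not meant, and the white lidless baskets at (75,48), (150,48) and (265,62) aren't either. I choose the first two and check them in a crop.

```bash
python3 - <<'E'
from h import *
f=dict(np.load('last_top.npz')); g=dict(np.load('last_scene.npz'))
a=cv2.resize(f['pixels'][170:260,250:400],None,fx=5,fy=5,interpolation=0)[:,:750]
cv2.imwrite('pics/cropt.png',a)
cv2.imwrite('pics/crops.png',cv2.resize(g['pixels'][150:270,255:395],None,fx=5,fy=5,interpolation=0))
for name,f in(('top',f),('scene',g)):
    hsv=cv2.cvtColor(f['pixels'],cv2.COLOR_BGR2HSV); P=cloud(f)
    m=cv2.inRange(hsv,(20,150,120),(32,255,255))
    n,l,st,c=cv2.connectedComponentsWithStats(cv2.dilate(m,np.ones((3,3))))
    for i in range(1,n):
        if st[i,4]>150:
            k=(l==i)&(m>0)&(f['range_z']>0); p=P[k]; 
            ctr=np.median(p,0); q=p[np.linalg.norm(p-ctr,axis=1)<.09]
            q=q[np.abs((q-q.mean(0))@np.linalg.svd(q-q.mean(0),full_matrices=False)[2][2])<.01]
            U,S,V=np.linalg.svd(q-q.mean(0),full_matrices=False); n_=V[2]*np.sign(V[2][2])
            print(name,c[i].round(),len(q),q.mean(0).round(4),'ax',V[0].round(3),'n',n_.round(3),'ext',np.ptp((q-q.mean(0))@V.T,axis=0).round(3),'z',np.percentile(q[:,2],[2,98]).round(3))
    for nm,lo,hi in(('blue',(100,150,80),(120,255,255)),('red',(0,180,100),(5,255,255))):
        m=cv2.inRange(hsv,lo,hi);n,l,st,c=cv2.connectedComponentsWithStats(m);i=1+np.argmax(st[1:,4])
        k=(l==i); p=P[k&(f['range_z']>0)]; fl=p[p[:,2]<.012]; rim=p[p[:,2]>.03]
        r=cv2.minAreaRect(rim[:,:2].astype(np.float32)*1000); print(name,nm,'rim',np.median(rim[:,2]),'floor',np.median(fl[:,2]),r)
E
```

```text
top [361. 125.] 371 [ 0.6636 -0.0959  0.0755] ax [-0.911  0.412  0.002] n [-0.295 -0.655  0.695] ext [0.121 0.056 0.007] z [0.053 0.093]
top [279. 214.] 389 [0.4512 0.098  0.0705] ax [-0.999  0.047 -0.003] n [-0.029 -0.568  0.823] ext [0.119 0.055 0.011] z [0.053 0.085]
top [367. 213.] 319 [ 0.4507 -0.1014  0.075 ] ax [-0.985 -0.174  0.003] n [ 0.117 -0.653  0.749] ext [0.118 0.058 0.007] z [0.053 0.091]
top [424. 293.] 346 [ 0.2706 -0.2229  0.0769] ax [-0.993 -0.116 -0.004] n [ 0.08  -0.71   0.699] ext [0.119 0.059 0.006] z [0.053 0.093]
top blue rim 0.035206986368893745 floor 0.005352944511161306 ((489.02520751953125, 343.9044189453125), (205.8278350830078, 203.4892578125), 86.91647338867188)
top red rim 0.03140657246223755 floor 0.00616719063127269 ((527.1158447265625, -350.0251770019531), (233.83447265625, 107.34776306152344), 49.61085510253906)
scene [301. 131.] 45 [ 0.283  -0.2159  0.079 ] ax [0.977 0.194 0.086] n [ 0.079 -0.711  0.698] ext [0.122 0.065 0.004] z [0.051 0.092]
scene [290. 178.] 96 [ 0.4607 -0.0908  0.0804] ax [ 0.992  0.025 -0.126] n [ 0.113 -0.644  0.756] ext [0.125 0.069 0.003] z [0.055 0.089]
scene [355. 217.] 252 [0.459  0.1023 0.0724] ax [ 0.997 -0.079 -0.014] n [-0.033 -0.557  0.83 ] ext [0.123 0.058 0.004] z [0.053 0.084]
scene [221. 228.] 121 [ 0.6709 -0.0871  0.0827] ax [ 0.915 -0.403  0.012] n [-0.305 -0.672  0.675] ext [0.118 0.056 0.003] z [0.052 0.092]
scene blue rim 0.03517792010462395 floor 0.0053978946930729466 ((489.10369873046875, 345.1689453125), (204.4987335205078, 206.39315795898438), 86.92877960205078)
scene red rim 0.03481223838216141 floor 0.005384701904996847 ((485.8761291503906, -315.02178955078125), (207.31936645507812, 207.98138427734375), 10.602596282958984)
```

View pics/cropt.png

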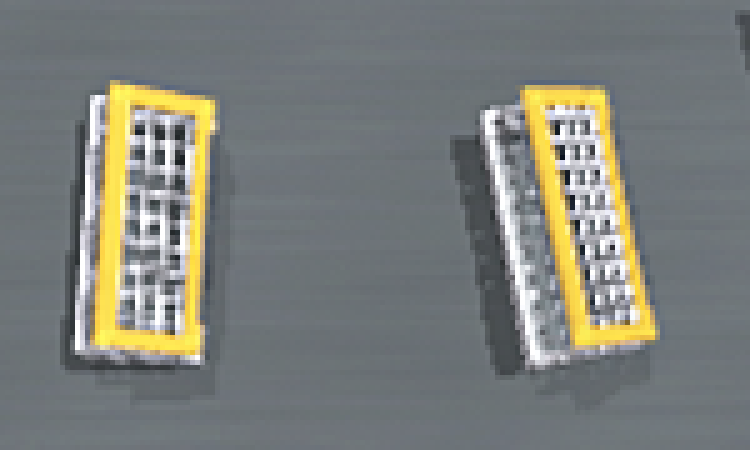

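View pics/crops.png

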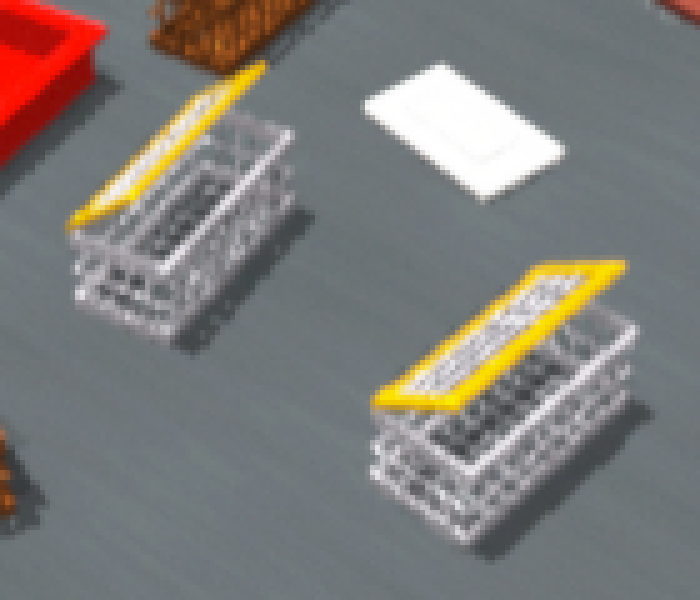

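```bash
cat > m.py <<'E'
from h import *
def meas(f,name,ctr):
    hsv=cv2.cvtColor(f['pixels'],cv2.COLOR_BGR2HSV); P=cloud(f)
    m=cv2.inRange(hsv,(20,150,120),(32,255,255))>0
    k=m&(f['range_z']>0)&(np.linalg.norm(P[...,:2]-ctr,axis=-1)<.085)&(P[...,2]>.045)&(P[...,2]<.11)
    q=P[k].copy()
    for _ in range(3):
        c=q.mean(0);V=np.linalg.svd(q-c,full_matrices=False)[2];d=np.abs((q-c)@V[2]); q=q[d<.006]
    n=V[2]*np.sign(V[2][2]); u=np.arccos(n[2])
    yb=-n[:2]/np.linalg.norm(n[:2]); 
    r=cv2.minAreaRect(((q-q.mean(0))@V[:2].T*1000).astype(np.float32))
    ax=V[0]*np.sign(V[0][0]); yaw=np.arctan2(ax[1],ax[0])
    xb=np.array([np.cos(yaw),np.sin(yaw)]);yb=np.array([-xb[1],xb[0]])
    a=q[:,:2]@xb;b=q[:,:2]@yb
    pa=np.percentile(a,[1,99]);pb=np.percentile(b,[1,99])
    cx=pa.mean(); cy=pb[0]+.028; cy2=pb[1]+.028-.054*np.cos(u)
    print(name,len(q),'u',u.round(3),'q',(.8-u).round(3),'yaw',np.degrees(yaw).round(1),'len',np.ptp(pa).round(3),'w',np.ptp(pb).round(3),'centre',(xb*cx+yb*cy).round(4),(xb*cx+yb*cy2).round(4),'z',np.percentile(q[:,2],[1,99]).round(3))
def silver(f,name,ctr):
    P=cloud(f);hsv=cv2.cvtColor(f['pixels'],cv2.COLOR_BGR2HSV)
    k=(hsv[...,1]<60)&(f['range_z']>0)&(np.linalg.norm(P[...,:2]-ctr,axis=-1)<.075)&(P[...,2]>.042)&(P[...,2]<.056)
    p=P[k]; r=cv2.minAreaRect(p[:,:2].astype(np.float32)*1000); print('  rim',name,len(p),r,np.median(p[:,2]).round(4))
E
python3 - <<'E'
from m import *
for n in('top','scene'):
    f=dict(np.load('last_%s.npz'%n))
    for c in((.45,.09),(.45,-.11)): meas(f,n,np.array(c)); silver(f,n,np.array(c))
    hsv=cv2.cvtColor(f['pixels'],cv2.COLOR_BGR2HSV)
    for nm,lo,hi in(('blue',(100,150,80),(120,255,255)),('red',(0,180,60),(5,255,255))):
        m=cv2.inRange(hsv,lo,hi); cs=max(cv2.findContours(m,0,2)[0],key=cv2.contourArea)
        h=cv2.approxPolyDP(cv2.convexHull(cs),6,True)[:,0]
        w=np.array([ray(f,*p,.035)[:2] for p in h]); print(n,nm,len(h),w.round(3).tolist(),w.mean(0).round(4))
        P=cloud(f);p=P[(m>0)&(f['range_z']>0)]; fl=p[(p[:,2]<.008)&(p[:,2]>.003)]
        print('   floor',np.median(fl,axis=0).round(4), cv2.minAreaRect(fl[:,:2].astype(np.float32)*1000))
E
```

```text
top 388 u 0.604 q 0.196 yaw -2.8 len 0.118 w 0.043 centre [0.4533 0.1012] [0.4533 0.1   ] z [0.052 0.085]
  rim top 138 ((453.72247314453125, 100.36376190185547), (59.63713073730469, 119.21971130371094), 86.224365234375) 0.0506
top 319 u 0.725 q 0.075 yaw 10.0 len 0.117 w 0.041 centre [ 0.451  -0.0976] [ 0.4509 -0.0972] z [0.052 0.091]
  rim top 130 ((452.3179016113281, -97.80914306640625), (120.32838439941406, 59.99298858642578), 10.12192440032959) 0.0503
top blue 4 [[0.594, 0.437], [0.584, 0.238], [0.383, 0.248], [0.394, 0.45]] [0.4887 0.3434]
   floor [0.4886 0.3488 0.0054] ((487.515625, 341.78363037109375), (187.79611206054688, 184.833740234375), 86.96031951904297)
top red 3 [[0.559, -0.216], [0.587, -0.39], [0.415, -0.421]] [ 0.5201 -0.3422]
   floor [ 0.5286 -0.3958  0.0058] ((503.0793151855469, 83.72607421875), (173.99717712402344, 1006.320556640625), 0.011181200854480267)
scene 252 u 0.592 q 0.208 yaw -4.6 len 0.121 w 0.046 centre [0.4542 0.1018] [0.4543 0.1033] z [0.053 0.085]
  rim scene 275 ((455.09539794921875, 104.8035888671875), (57.09743118286133, 123.31283569335938), 85.22660064697266) 0.0479
scene 96 u 0.713 q 0.087 yaw 1.5 len 0.119 w 0.041 centre [ 0.4537 -0.0888] [ 0.4536 -0.0885] z [0.054 0.089]
  rim scene 212 ((451.366455078125, -91.97846984863281), (122.73212432861328, 56.607749938964844), 8.525278091430664) 0.0482
scene blue 6 [[0.381, 0.249], [0.392, 0.451], [0.595, 0.442], [0.608, 0.429], [0.597, 0.255], [0.581, 0.238]] [0.5257 0.3438]
   floor [0.4884 0.3535 0.0054] ((-353.11517333984375, -224.18963623046875), (1988.1282958984375, 1211.9312744140625), 4.792212963104248)
scene red 4 [[0.6, -0.399], [0.403, -0.434], [0.371, -0.233], [0.577, -0.175]] [ 0.4875 -0.3102]
   floor [ 0.4829 -0.3242  0.0053] ((452.6170349121094, 71.056884765625), (204.39935302734375, 971.4410400390625), 4.9068684577941895)
```

```bash
python3 - <<'E'
from m import *
f=dict(np.load('last_top.npz'))
w=np.array([ray(f,*p,.035)[:2] for p in((403,167),(485,153),(507,235),(424,250))]);print(w.round(3),w.mean(0))
# remaining moves to above L pressed point
s=manip.state();M=R.from_quat(np.roll(s['tool_rot'],-1)).as_matrix();print(s['time'])
for c,yaw in(((.4535,.1005),-3.3),((.4517,-.097),10)):
    y=np.radians(yaw); t=np.array([c[0]-.01*np.sin(y),c[1]+.01*np.cos(y),.13]); print(t,'delta tool cm',(M.T@(t-s['tool_pos'])*100).round(2))
E
```

```text
[[ 0.569 -0.199]
 [ 0.602 -0.401]
 [ 0.401 -0.436]
 [ 0.368 -0.239]] [ 0.48471125 -0.31881764]
0.15
[0.45407564 0.11048342 0.13      ] delta tool cm [ 10.08 -38.93 -36.57]
[ 0.44996352 -0.08715192  0.13      ] delta tool cm [ 10.11 -45.28 -55.29]
```

```bash
python3 -m inch '[{"fingers":-1,"delta_pos":[0,-4.3,-4],"twist":[0,0,0]},{"fingers":-1,"delta_pos":[0,-4.3,-4],"twist":[0,0,0]},{"fingers":-1,"delta_pos":[0,-4.3,-4],"twist":[0,0,0]},{"fingers":-1,"delta_pos":[0,-4.3,-4],"twist":[0,0,0]},{"fingers":-1,"delta_pos":[0,-4.3,-4],"twist":[0,0,0]}]'
python3 -m inch '[{"fingers":-1,"delta_pos":[1,-4.3,-4],"twist":[0,0,0]},{"fingers":-1,"delta_pos":[1,-4.3,-4],"twist":[0,0,0]},{"fingers":-1,"delta_pos":[1,-4.3,-4],"twist":[0,0,0]},{"fingers":-1,"delta_pos":[1,-4.3,-4],"twist":[0,0,0]},{"fingers":-1,"delta_pos":[0,0,0],"twist":[-8.3,0,0]}]'
python3 -m inch '[{"fingers":-1,"delta_pos":[0,0,0],"twist":[-8.3,0,0]},{"fingers":-1,"delta_pos":[0,0,0],"twist":[0,0,0]}]'
cat > goto.py <<'E'
import sys
from m import *
# goto.py x y z yaw_of_tool_z(deg)
def go(x,y,z,a):
    s=manip.state();M=R.from_quat(np.roll(s['tool_rot'],-1)).as_matrix()
    cur=np.degrees(np.arctan2(M[1,2],M[0,2]))
    a=np.radians(a); T=np.column_stack([[0,0,-1],[-np.sin(a)*1,np.cos(a),0],[np.cos(a),np.sin(a),0]])
    T[:,1]=np.cross(T[:,2],T[:,0])
    print('t',s['time'],'pos',s['tool_pos'].round(4),'zyaw',cur.round(2),'F',np.round(s['contact_force'],1),'w',round(s['gripper_width'],3))
    print('delta cm',(M.T@(np.array([x,y,z])-s['tool_pos'])*100).round(2),'twist',np.degrees(R.from_matrix(M.T@T).as_rotvec()).round(2))
go(*map(float,sys.argv[1:]))
E
python3 goto.py .454 .1105 .13 86.7
```

```text
time: 0.78
tool_pos: [0.3473, 0.3245, 0.2311]
tool_rot: [0.579, -0.406, 0.579, 0.406]
contact_force: [0.8, -0.6, -0.4]
gripper_width: -0.004
time: 1.4
tool_pos: [0.4547, 0.1137, 0.19]
tool_rot: [0.548, -0.446, 0.549, 0.446]
contact_force: [-0.2, 0.4, 0.3]
gripper_width: -0.004
time: 1.65
tool_pos: [0.454, 0.117, 0.191]
tool_rot: [0.515, -0.485, 0.515, 0.485]
contact_force: [-0.3, -0.2, 0.0]
gripper_width: -0.005
t 1.65 pos [0.454 0.117 0.191] zyaw 86.55 F [-0.3 -0.2  0. ] w -0.005
delta cm [ 6.1  -0.05 -0.64] twist [-0.15 -0.01 -0.04]
```

```bash
python3 -m inch '[{"fingers":-1,"delta_pos":[4,0,-0.64],"twist":[0,0,0]},{"fingers":-1,"delta_pos":[4,0,0],"twist":[0,0,0]},{"fingers":-1,"delta_pos":[1,0,0],"twist":[0,0,0]},{"fingers":-1,"delta_pos":[0.5,0,0],"twist":[0,0,0]}]'
python3 -m inch '[{"fingers":-1,"delta_pos":[0.5,0,0],"twist":[0,0,0]},{"fingers":-1,"delta_pos":[0.4,0,0],"twist":[0,0,0]}]'
python3 goto.py .454 .1105 .085 86.7
```

```text
time: 2.15
tool_pos: [0.454, 0.111, 0.0965]
tool_rot: [0.515, -0.485, 0.514, 0.485]
contact_force: [-0.1, 0.3, 0.0]
gripper_width: -0.001
time: 2.4
tool_pos: [0.4548, 0.111, 0.0884]
tool_rot: [0.515, -0.486, 0.514, 0.485]
contact_force: [0.8, -0.1, 0.4]
gripper_width: 0.002
t 2.4 pos [0.4548 0.111  0.0884] zyaw 86.67 F [ 0.8 -0.1  0.4] w 0.002
delta cm [ 0.34  0.07 -0.05] twist [-0.03  0.02  0.14]
```

```bash
python3 -m inch '[{"fingers":-1,"delta_pos":[0.4,0,0],"twist":[0,0,0]},{"fingers":-1,"delta_pos":[0.4,0,0],"twist":[0,0,0]}]'
python3 -m inch '[{"fingers":-1,"delta_pos":[0.3,0,0],"twist":[0,0,0]},{"fingers":-1,"delta_pos":[0.2,0,0],"twist":[0,0,0]}]'
python3 -m inch '[{"fingers":-1,"delta_pos":[0.2,0,0],"twist":[0,0,0]}]'
```

```text
time: 2.65
tool_pos: [0.4541, 0.1109, 0.0796]
tool_rot: [0.515, -0.485, 0.514, 0.485]
contact_force: [0.2, -0.5, 0.6]
gripper_width: -0.0
time: 2.9
tool_pos: [0.4538, 0.1108, 0.0741]
tool_rot: [0.514, -0.485, 0.514, 0.485]
contact_force: [0.1, -0.2, 2.2]
gripper_width: 0.002
time: 3.02
tool_pos: [0.4541, 0.111, 0.0734]
tool_rot: [0.514, -0.485, 0.514, 0.485]
contact_force: [-4.4, 0.1, 13.6]
gripper_width: -0.004
```

```bash
python3 -m inch '[{"fingers":-1,"delta_pos":[0,0,0],"twist":[0,0,0]},{"fingers":-1,"delta_pos":[0.1,0,0],"twist":[0,0,0]}]'
python3 -m inch '[{"fingers":-1,"delta_pos":[-4,0,0],"twist":[0,0,0]},{"fingers":-1,"delta_pos":[-4,0,0],"twist":[0,0,0]}]'
python3 - <<'E'
from m import *
for n in('top','wrist'):
    f=grab(n); cv2.imwrite('pics/%s1.png'%n,f['pixels'])
    meas(f,n,np.array((.4535,.1005)));silver(f,n,np.array((.4535,.1005)))
E
python3 goto.py .450 -.087 .10 100
```

```text
time: 3.28
tool_pos: [0.4542, 0.111, 0.0733]
tool_rot: [0.514, -0.485, 0.514, 0.485]
contact_force: [-7.0, -0.1, 16.0]
gripper_width: 0.0
time: 3.52
tool_pos: [0.4532, 0.1107, 0.1516]
tool_rot: [0.514, -0.485, 0.515, 0.486]
contact_force: [0.5, -0.4, -0.2]
gripper_width: 0.001
top 101 u 0.462 q 0.338 yaw -28.5 len 0.116 w 0.035 centre [0.462 0.105] [0.4554 0.0929] z [0.052 0.08 ]
  rim top 64 ((437.7942810058594, 101.22835540771484), (48.10596466064453, 70.25691223144531), 10.36656379699707) 0.051
wrist 3106 u 0.451 q 0.349 yaw -9.2 len 0.119 w 0.055 centre [0.4531 0.0979] [0.4541 0.104 ] z [0.053 0.077]
  rim wrist 1157 ((453.22796630859375, 101.48204803466797), (59.52241134643555, 118.97032928466797), 86.75591278076172) 0.0505
t 3.625 pos [0.457  0.1111 0.1567] zyaw 86.67 F [ 0.1  0.  -0.1] w 0.004
delta cm [  5.65  -0.4  -19.82] twist [-1.333e+01  1.000e-02  5.600e-01]
```

View pics/wrist1.png

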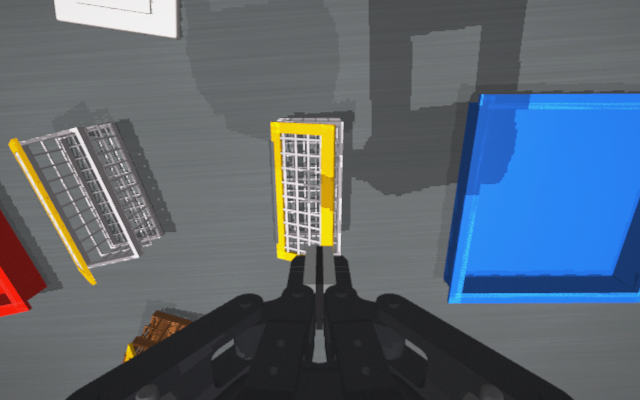

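The wrist view shows the left basket's lid at (308,190) still ajar. The plane fit gives 0.349 rad and the fingers stopped dead at 16 N, so it is seized and goes to red. Next I press the right one, seen at (75,200).

```bash
python3 -m inch '[{"fingers":-1,"delta_pos":[0,-0.1,-5],"twist":[0,0,0]},{"fingers":-1,"delta_pos":[0,-0.1,-5],"twist":[0,0,0]},{"fingers":-1,"delta_pos":[0,-0.1,-5],"twist":[0,0,0]},{"fingers":-1,"delta_pos":[0,-0.1,-4.8],"twist":[0,0,0]},{"fingers":-1,"delta_pos":[0,0,0],"twist":[-6.6,0,0]}]'
python3 -m inch '[{"fingers":-1,"delta_pos":[0,0,0],"twist":[-6.6,0,0]},{"fingers":-1,"delta_pos":[0,0,0],"twist":[0,0,0]}]'
python3 goto.py .450 -.087 .10 100
python3 - <<'E'
from m import *
f=grab('wrist'); cv2.imwrite('pics/wrist2.png',f['pixels'])
meas(f,'w',np.array((.4517,-.097)));silver(f,'w',np.array((.4517,-.097)))
E
```

```text
time: 4.25
tool_pos: [0.4456, -0.0897, 0.1504]
tool_rot: [0.486, -0.513, 0.486, 0.514]
contact_force: [-0.2, 0.9, 0.1]
gripper_width: -0.003
time: 4.5
tool_pos: [0.4457, -0.0871, 0.1503]
tool_rot: [0.455, -0.54, 0.456, 0.541]
contact_force: [-0.0, -0.3, 1.0]
gripper_width: -0.004
t 4.5 pos [ 0.4457 -0.0871  0.1503] zyaw 99.77 F [-0.  -0.3  1. ] w -0.004
delta cm [ 5.03 -0.43 -0.07] twist [-0.23  0.04 -0.08]
w 2672 u 0.725 q 0.075 yaw -0.2 len 0.12 w 0.05 centre [ 0.4525 -0.1044] [ 0.4526 -0.0946] z [0.053 0.088]
  rim w 1038 ((450.98223876953125, -96.82592010498047), (118.37596893310547, 59.66386032104492), 9.98293685913086) 0.0502
```

View pics/wrist2.png

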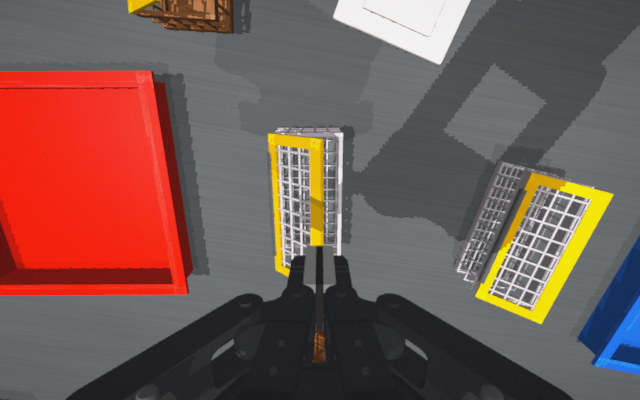

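The right basket's lid (300,200) sits below the closed fingertips, as intended. Pressing now.

```bash
python3 -m inch '[{"fingers":-1,"delta_pos":[4,-0.4,0],"twist":[0,0,0]},{"fingers":-1,"delta_pos":[1,0,0],"twist":[0,0,0]},{"fingers":-1,"delta_pos":[0.6,0,0],"twist":[0,0,0]},{"fingers":-1,"delta_pos":[0.6,0,0],"twist":[0,0,0]}]'
python3 -m inch '[{"fingers":-1,"delta_pos":[0.5,0,0],"twist":[0,0,0]},{"fingers":-1,"delta_pos":[0.4,0,0],"twist":[0,0,0]},{"fingers":-1,"delta_pos":[0.3,0,0],"twist":[0,0,0]}]'
python3 -m inch '[{"fingers":-1,"delta_pos":[0.2,0,0],"twist":[0,0,0]}]'
```

```text
time: 5.05
tool_pos: [0.4509, -0.0866, 0.0901]
tool_rot: [-0.455, 0.542, -0.455, -0.541]
contact_force: [0.3, 0.2, -0.7]
gripper_width: 0.0
time: 5.42
tool_pos: [0.4504, -0.0866, 0.0774]
tool_rot: [-0.455, 0.541, -0.455, -0.541]
contact_force: [0.9, -0.1, 0.9]
gripper_width: 0.001
time: 5.55
tool_pos: [0.4502, -0.0865, 0.0752]
tool_rot: [-0.455, 0.541, -0.455, -0.541]
contact_force: [0.0, -1.0, 1.4]
gripper_width: -0.001
```

```bash
python3 -m inch '[{"fingers":-1,"delta_pos":[0.2,0,0],"twist":[0,0,0]},{"fingers":-1,"delta_pos":[0.2,0,0],"twist":[0,0,0]}]'
python3 -m inch '[{"fingers":-1,"delta_pos":[0.2,0,0],"twist":[0,0,0]}]'
python3 -m inch '[{"fingers":-1,"delta_pos":[0.2,0,0],"twist":[0,0,0]}]'
```

```text
time: 5.8
tool_pos: [0.4502, -0.0864, 0.0712]
tool_rot: [-0.455, 0.541, -0.455, -0.541]
contact_force: [0.1, 0.1, 1.1]
gripper_width: -0.002
time: 5.92
tool_pos: [0.4502, -0.0864, 0.0692]
tool_rot: [-0.455, 0.541, -0.455, -0.541]
contact_force: [-0.8, -0.2, 0.8]
gripper_width: 0.003
time: 6.05
tool_pos: [0.4502, -0.0864, 0.0672]
tool_rot: [-0.455, 0.541, -0.455, -0.541]
contact_force: [0.0, -0.0, 1.0]
gripper_width: 0.003
```

Past the seizure stop, so this one is free. I continue down to about 53 mm.

```bash
python3 -m inch '[{"fingers":-1,"delta_pos":[0.3,0,0],"twist":[0,0,0]},{"fingers":-1,"delta_pos":[0.3,0,0],"twist":[0,0,0]},{"fingers":-1,"delta_pos":[0.3,0,0],"twist":[0,0,0]},{"fingers":-1,"delta_pos":[0.2,0,0],"twist":[0,0,0]}]'
python3 -m inch '[{"fingers":-1,"delta_pos":[0.15,0,0],"twist":[0,0,0]}]'
python3 -m inch '[{"fingers":-1,"delta_pos":[0.15,0,0],"twist":[0,0,0]}]'
```

```text
time: 6.55
tool_pos: [0.4501, -0.0863, 0.056]
tool_rot: [0.455, -0.541, 0.455, 0.541]
contact_force: [0.3, 0.1, 0.8]
gripper_width: 0.001
time: 6.68
tool_pos: [0.4501, -0.0864, 0.0546]
tool_rot: [0.455, -0.541, 0.455, 0.541]
contact_force: [-0.4, 0.6, 0.3]
gripper_width: 0.001
time: 6.8
tool_pos: [0.4502, -0.0864, 0.0532]
tool_rot: [0.455, -0.541, 0.455, 0.541]
contact_force: [-0.5, 0.5, 1.8]
gripper_width: 0.001
```

```bash
python3 -m inch '[{"fingers":-1,"delta_pos":[0.1,0,0],"twist":[0,0,0]}]'
python3 -m inch '[{"fingers":-1,"delta_pos":[0.1,0,0],"twist":[0,0,0]}]'
python3 -m inch '[{"fingers":-1,"delta_pos":[0.1,0,0],"twist":[0,0,0]}]'
```

```text
time: 6.92
tool_pos: [0.4502, -0.0864, 0.0529]
tool_rot: [0.455, -0.541, 0.455, 0.541]
contact_force: [-4.2, 1.8, 7.9]
gripper_width: -0.0
time: 7.05
tool_pos: [0.4503, -0.0864, 0.0528]
tool_rot: [0.455, -0.541, 0.455, 0.542]
contact_force: [-8.0, 2.7, 15.9]
gripper_width: 0.0
time: 7.18
tool_pos: [0.4504, -0.0864, 0.0527]
tool_rot: [0.455, -0.541, 0.455, 0.542]
contact_force: [-11.2, 2.9, 20.9]
gripper_width: 0.003
```

Stopped at 52.8 mm with force, so it is shut. Lift and check.

```bash
python3 -m inch '[{"fingers":-1,"delta_pos":[-4,0,0],"twist":[0,0,0]},{"fingers":0,"delta_pos":[-5,0,0],"twist":[0,0,0]},{"fingers":1,"delta_pos":[0,0,0],"twist":[0,0,0]},{"fingers":1,"delta_pos":[0,0,0],"twist":[0,0,0]},{"fingers":1,"delta_pos":[0,0,0],"twist":[0,0,0]}]'
python3 - <<'E'
from m import *
f=grab('wrist'); cv2.imwrite('pics/wrist3.png',f['pixels'])
meas(f,'w',np.array((.451,-.097)));silver(f,'w',np.array((.451,-.097)))
P=cloud(f);hsv=cv2.cvtColor(f['pixels'],cv2.COLOR_BGR2HSV)
k=(cv2.inRange(hsv,(20,150,100),(32,255,255))>0)&(np.linalg.norm(P[...,:2]-(.451,-.097),axis=-1)<.075)
q=P[k];print(cv2.minAreaRect(q[:,:2].astype(np.float32)*1000),np.percentile(q[:,2],[1,50,99]))
E
python3 goto.py .451 -.097 .014 100
```

```text
time: 7.8
tool_pos: [0.4491, -0.086, 0.1385]
tool_rot: [0.455, -0.54, 0.456, 0.542]
contact_force: [-0.6, 0.9, -0.2]
gripper_width: 0.843
w 3859 u 0.001 q 0.799 yaw 10.6 len 0.119 w 0.052 centre [ 0.4512 -0.094 ] [ 0.4515 -0.0956] z [0.051 0.054]
  rim w 3064 ((451.3910217285156, -96.3963623046875), (119.26888275146484, 59.08633041381836), 10.007843017578125) 0.0524
((448.83026123046875, -77.88963317871094), (119.95675659179688, 109.54792022705078), 9.859517097473145) [0.05061206 0.05295808 0.05449395]
t 7.85 pos [ 0.4492 -0.086   0.1385] zyaw 99.87 F [-0.   0.1 -0.6] w 0.923
delta cm [12.45 -0.03 -1.13] twist [-0.13  0.09 -0.16]
```

View pics/wrist3.png

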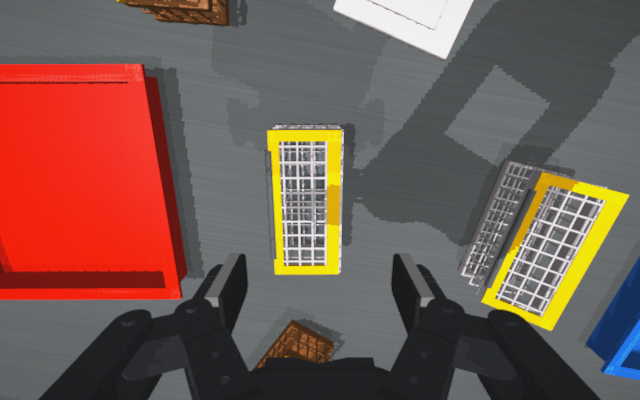

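The wrist view shows the right basket's lid at (308,200), flat and shut (fit 0.799). It is free and goes to blue. Grasp it.

```bash
python3 -m inch '[{"fingers":1,"delta_pos":[0,0,-1.1],"twist":[0,0,0]},{"fingers":1,"delta_pos":[4,0,0],"twist":[0,0,0]},{"fingers":1,"delta_pos":[3,0,0],"twist":[0,0,0]},{"fingers":1,"delta_pos":[0,0,0],"twist":[0,0,0]}]'
python3 goto.py .451 -.0967 .013 100
```

```text
time: 8.35
tool_pos: [0.4497, -0.0968, 0.0672]
tool_rot: [0.454, -0.539, 0.456, 0.543]
contact_force: [0.8, -0.5, -0.0]
gripper_width: 1.0
t 8.35 pos [ 0.4497 -0.0968  0.0672] zyaw 99.85 F [ 0.8 -0.5 -0. ] w 1.0
delta cm [ 5.42 -0.17 -0.03] twist [-0.15  0.2  -0.35]
```

```bash
python3 -m inch '[{"fingers":1,"delta_pos":[2,-0.1,0],"twist":[0,0,0]},{"fingers":1,"delta_pos":[2,0,0],"twist":[0,0,0]},{"fingers":1,"delta_pos":[1.3,0,0],"twist":[0,0,0]},{"fingers":1,"delta_pos":[0,0,0],"twist":[0,0,0]}]'
python3 -m inch '[{"fingers":0.2,"delta_pos":[0,0,0],"twist":[0,0,0]},{"fingers":-1,"delta_pos":[0,0,0],"twist":[0,0,0]},{"fingers":-1,"delta_pos":[0,0,0],"twist":[0,0,0]},{"fingers":-1,"delta_pos":[0,0,0],"twist":[0,0,0]}]'
```

```text
time: 8.85
tool_pos: [0.4529, -0.0971, 0.0171]
tool_rot: [0.455, -0.541, 0.455, 0.541]
contact_force: [-0.2, -0.3, 0.2]
gripper_width: 1.001
time: 9.35
tool_pos: [0.4542, -0.0975, 0.0187]
tool_rot: [-0.455, 0.542, -0.455, -0.54]
contact_force: [0.1, -0.3, 5.8]
gripper_width: 0.64
```

```bash
python3 -m inch '[{"fingers":-1,"delta_pos":[-1,0,0],"twist":[0,0,0]},{"fingers":-1,"delta_pos":[-2,0,0],"twist":[0,0,0]},{"fingers":-1,"delta_pos":[-4,0,0],"twist":[0,0,0]},{"fingers":-1,"delta_pos":[-4,0,0],"twist":[0,0,0]},{"fingers":-1,"delta_pos":[-4,0,0],"twist":[0,0,0]}]'
python3 goto.py .489 .344 .17 87
python3 - <<'E'
from m import *
f=grab('wrist'); cv2.imwrite('pics/wrist4.png',f['pixels']); f=grab('scene'); cv2.imwrite('pics/scene4.png',f['pixels'])
E
```

```text
time: 9.98
tool_pos: [0.4521, -0.0967, 0.1678]
tool_rot: [0.455, -0.541, 0.455, 0.542]
contact_force: [-0.2, -0.2, -3.0]
gripper_width: 0.645
t 9.975 pos [ 0.4521 -0.0967  0.1678] zyaw 99.87 F [-0.2 -0.2 -3. ] w 0.645
delta cm [ -0.2  -11.2   42.78] twist [12.87  0.04 -0.1 ]
```

View pics/wrist4.png

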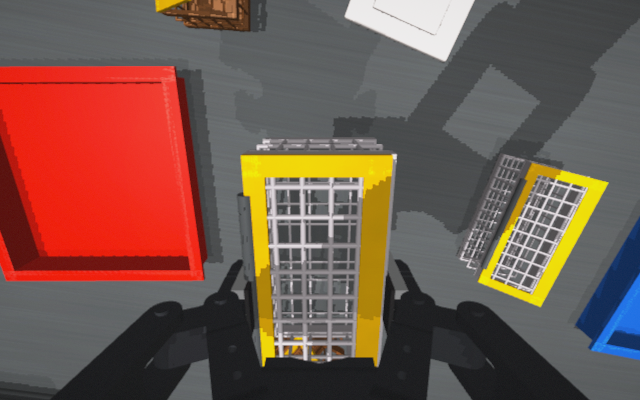

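View pics/scene4.png

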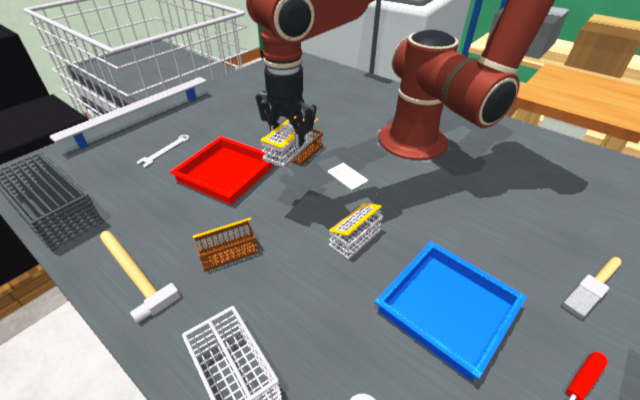

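Basket is held level, lid still shut (wrist (318,255)). Carry to blue.

```bash
python3 -m inch '[{"fingers":-1,"delta_pos":[0,-0.6,2.4],"twist":[0,0,0]},{"fingers":-1,"delta_pos":[0,-1.1,4],"twist":[0,0,0]},{"fingers":-1,"delta_pos":[0,-1.1,4],"twist":[0,0,0]},{"fingers":-1,"delta_pos":[0,-1.1,4],"twist":[0,0,0]},{"fingers":-1,"delta_pos":[0,-1.1,4],"twist":[0,0,0]}]'
python3 -m inch '[{"fingers":-1,"delta_pos":[0,-1.1,4],"twist":[0,0,0]},{"fingers":-1,"delta_pos":[0,-1.1,4],"twist":[0,0,0]},{"fingers":-1,"delta_pos":[0,-1.1,4],"twist":[0,0,0]},{"fingers":-1,"delta_pos":[0,-1.1,4],"twist":[0,0,0]},{"fingers":-1,"delta_pos":[0,-1.1,4],"twist":[0,0,0]}]'
python3 -m inch '[{"fingers":-1,"delta_pos":[0,-0.8,3],"twist":[0,0,0]},{"fingers":-1,"delta_pos":[0,-0.2,1],"twist":[4,0,0]},{"fingers":-1,"delta_pos":[0,0,0],"twist":[5,0,0]},{"fingers":-1,"delta_pos":[0,0,0],"twist":[4,0,0]},{"fingers":-1,"delta_pos":[0,0,0],"twist":[0,0,0]}]'
python3 goto.py .489 .344 .17 87
```

```text
time: 10.7
tool_pos: [0.4693, 0.094, 0.1647]
tool_rot: [0.454, -0.54, 0.456, 0.542]
contact_force: [0.2, -0.3, -2.6]
gripper_width: 0.642
time: 11.32
tool_pos: [0.4892, 0.3, 0.1644]
tool_rot: [0.454, -0.541, 0.456, 0.542]
contact_force: [0.5, 0.6, -2.7]
gripper_width: 0.644
time: 11.95
tool_pos: [0.4924, 0.3398, 0.1647]
tool_rot: [0.512, -0.486, 0.515, 0.487]
contact_force: [-0.6, 0.6, -2.6]
gripper_width: 0.64
t 11.95 pos [0.4924 0.3398 0.1647] zyaw 86.93 F [-0.6  0.6 -2.6] w 0.64
delta cm [-0.53  0.36  0.4 ] twist [-0.07 -0.12 -0.2 ]
```

```bash
python3 -m inch '[{"fingers":-1,"delta_pos":[3,0.36,0.4],"twist":[0,0,0]},{"fingers":-1,"delta_pos":[4,0,0],"twist":[0,0,0]},{"fingers":-1,"delta_pos":[3,0,0],"twist":[0,0,0]},{"fingers":-1,"delta_pos":[1.5,0,0],"twist":[0,0,0]},{"fingers":-1,"delta_pos":[0,0,0],"twist":[0,0,0]}]'
python3 - <<'E'
from m import *
f=grab('wrist'); cv2.imwrite('pics/wrist5.png',f['pixels'])
s=manip.state();print(s['tool_pos'],s['contact_force'])
P=cloud(f);hsv=cv2.cvtColor(f['pixels'],cv2.COLOR_BGR2HSV)
k=(cv2.inRange(hsv,(20,150,100),(32,255,255))>0)&(f['range_z']<.25)&(f['range_z']>0)
q=P[k];print(cv2.minAreaRect(q[:,:2].astype(np.float32)*1000),np.percentile(q[:,2],[1,50,99]),np.linalg.svd(q-q.mean(0),full_matrices=False)[2][2])
E
```

```text
time: 12.58
tool_pos: [0.4892, 0.3439, 0.0507]
tool_rot: [0.512, -0.486, 0.514, 0.487]
contact_force: [-0.4, 0.3, -2.6]
gripper_width: 0.644
[0.4903809  0.34455936 0.05235018] [ 0.18266759 -0.72543634 -2.09417932]
((475.280029296875, 343.69256591796875), (55.0460090637207, 96.4168472290039), 87.07323455810547) [0.08334894 0.08504    0.0865211 ] [ 3.54470492e-03 -6.25430404e-04 -9.99993522e-01]
```

View pics/wrist5.png

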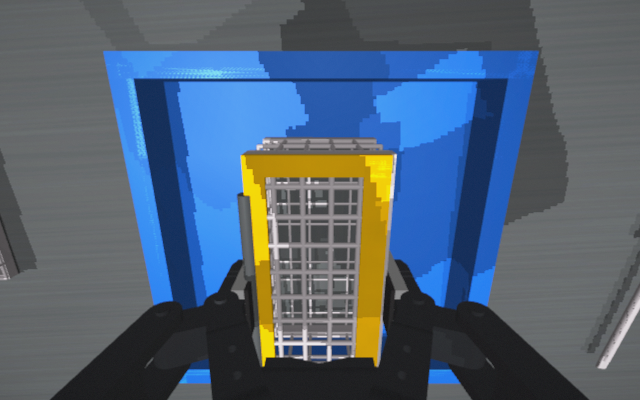

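The basket hangs centred in the blue tray (318,255), level. Its lid top is at 85 mm, so about 27 mm to go.

```bash
python3 -m inch '[{"fingers":-1,"delta_pos":[1.5,0,0],"twist":[0,0,0]},{"fingers":-1,"delta_pos":[0.7,0,0],"twist":[0,0,0]},{"fingers":-1,"delta_pos":[0.2,0,0],"twist":[0,0,0]},{"fingers":-1,"delta_pos":[0,0,0],"twist":[0,0,0]}]'
python3 -m inch '[{"fingers":-1,"delta_pos":[0.2,0,0],"twist":[0,0,0]},{"fingers":-1,"delta_pos":[0,0,0],"twist":[0,0,0]}]'
python3 -m inch '[{"fingers":-1,"delta_pos":[0.1,0,0],"twist":[0,0,0]},{"fingers":-1,"delta_pos":[0,0,0],"twist":[0,0,0]}]'
```

```text
time: 13.12
tool_pos: [0.4903, 0.3446, 0.0282]
tool_rot: [0.513, -0.486, 0.513, 0.486]
contact_force: [0.2, 0.6, -3.0]
gripper_width: 0.645
time: 13.38
tool_pos: [0.4904, 0.3446, 0.0264]
tool_rot: [0.514, -0.486, 0.513, 0.486]
contact_force: [0.1, -0.9, -3.0]
gripper_width: 0.642
time: 13.62
tool_pos: [0.4902, 0.3446, 0.0252]
tool_rot: [0.513, -0.486, 0.514, 0.486]
contact_force: [0.0, -0.6, -3.9]
gripper_width: 0.647
```

```bash
python3 -m inch '[{"fingers":-1,"delta_pos":[0.1,0,0],"twist":[0,0,0]},{"fingers":-1,"delta_pos":[0,0,0],"twist":[0,0,0]}]'
python3 -m inch '[{"fingers":-1,"delta_pos":[0.1,0,0],"twist":[0,0,0]},{"fingers":-1,"delta_pos":[0,0,0],"twist":[0,0,0]}]'
```

```text
time: 13.88
tool_pos: [0.4902, 0.3445, 0.0242]
tool_rot: [0.513, -0.486, 0.514, 0.486]
contact_force: [0.0, -0.6, -3.5]
gripper_width: 0.648
time: 14.12
tool_pos: [0.4905, 0.3447, 0.0237]
tool_rot: [0.514, -0.486, 0.513, 0.486]
contact_force: [-2.0, -0.3, -0.8]
gripper_width: 0.648
```

Contact. Release and retreat.

```bash
python3 -m inch '[{"fingers":-1,"delta_pos":[0.05,0,0],"twist":[0,0,0]},{"fingers":0.5,"delta_pos":[0,0,0],"twist":[0,0,0]},{"fingers":0.7,"delta_pos":[0,0,0],"twist":[0,0,0]},{"fingers":1,"delta_pos":[0,0,0],"twist":[0,0,0]},{"fingers":1,"delta_pos":[0,0,0],"twist":[0,0,0]}]'
python3 -m inch '[{"fingers":1,"delta_pos":[-2,0,0],"twist":[0,0,0]},{"fingers":1,"delta_pos":[-5,0,0],"twist":[0,0,0]},{"fingers":1,"delta_pos":[-5,0,0],"twist":[0,0,0]},{"fingers":1,"delta_pos":[0,0,0],"twist":[0,0,0]}]'
python3 - <<'E'
from m import *
f=grab('wrist'); cv2.imwrite('pics/wrist6.png',f['pixels'])
P=cloud(f);hsv=cv2.cvtColor(f['pixels'],cv2.COLOR_BGR2HSV)
k=(cv2.inRange(hsv,(20,150,100),(32,255,255))>0)&(np.linalg.norm(P[...,:2]-(.489,.344),axis=-1)<.09)&(P[...,2]>.03)&(P[...,2]<.11)
q=P[k];print(cv2.minAreaRect(q[:,:2].astype(np.float32)*1000),np.percentile(q[:,2],[1,50,99]),np.linalg.svd(q-q.mean(0),full_matrices=False)[2][2])
E
python3 goto.py .4532 .1013 .14 86.8
```

```text
time: 14.75
tool_pos: [0.4904, 0.3446, 0.0228]
tool_rot: [0.513, -0.486, 0.513, 0.486]
contact_force: [0.6, -0.4, -1.7]
gripper_width: 0.999
time: 15.25
tool_pos: [0.4939, 0.3466, 0.1509]
tool_rot: [0.518, -0.487, 0.509, 0.485]
contact_force: [-0.1, -0.1, -0.9]
gripper_width: 1.001
((488.95355224609375, 344.28729248046875), (53.39888000488281, 120.45133972167969), 86.76544189453125) [0.05644459 0.05794718 0.05942411] [-6.04824633e-05  5.66805186e-04 -9.99999838e-01]
t 15.3 pos [0.4923 0.3457 0.1475] zyaw 86.88 F [ 0.2 -0.8  0.1] w 1.0
delta cm [  0.63   2.58 -24.62] twist [0.08 0.22 0.37]
```

View pics/wrist6.png

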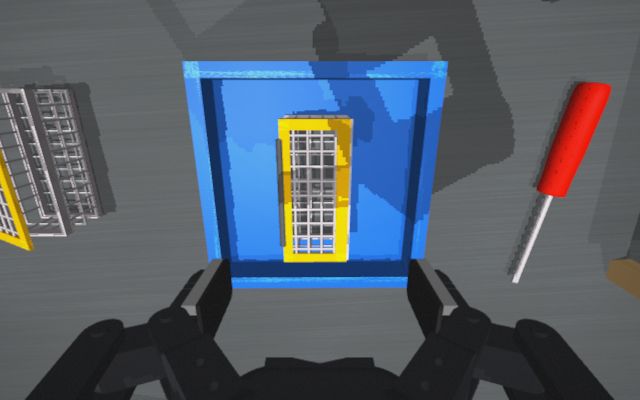

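The free basket stands flat and shut in the blue tray (315,190), lid top at 58 mm. Now the seized one.

```bash
python3 -m inch '[{"fingers":1,"delta_pos":[0,0.5,-5],"twist":[0,0,0]},{"fingers":1,"delta_pos":[0,0.6,-5],"twist":[0,0,0]},{"fingers":1,"delta_pos":[0,0.5,-5],"twist":[0,0,0]},{"fingers":1,"delta_pos":[0,0.5,-5],"twist":[0,0,0]},{"fingers":1,"delta_pos":[0,0.5,-4.6],"twist":[0,0,0]}]'
python3 -m inch '[{"fingers":1,"delta_pos":[0,0,0],"twist":[0,0,0]},{"fingers":1,"delta_pos":[0,0,0],"twist":[0,0,0]}]'
python3 - <<'E'
from m import *
f=grab('wrist'); cv2.imwrite('pics/wrist7.png',f['pixels']); f['pixels']
meas(f,'w',np.array((.4532,.1013)));silver(f,'w',np.array((.4532,.1013)))
E
python3 goto.py .4532 .1013 .1 86.8
```

```text
time: 15.92
tool_pos: [0.4495, 0.0988, 0.1417]
tool_rot: [0.513, -0.486, 0.514, 0.487]
contact_force: [0.4, -0.0, -0.2]
gripper_width: 0.998
time: 16.18
tool_pos: [0.4505, 0.1006, 0.1422]
tool_rot: [0.513, -0.486, 0.514, 0.486]
contact_force: [-0.0, -0.2, 0.1]
gripper_width: 0.999
w 4054 u 0.452 q 0.348 yaw -2.9 len 0.119 w 0.048 centre [0.4538 0.1029] [0.4538 0.1022] z [0.053 0.077]
  rim w 1457 ((453.797119140625, 101.47659301757812), (59.50191879272461, 120.14291381835938), 86.82164764404297) 0.0502
t 16.225 pos [0.4506 0.101  0.1423] zyaw 86.91 F [1.3 1.  1. ] w 0.999
delta cm [ 4.23 -0.26  0.05] twist [ 0.11  0.02 -0.06]
```

View pics/wrist7.png

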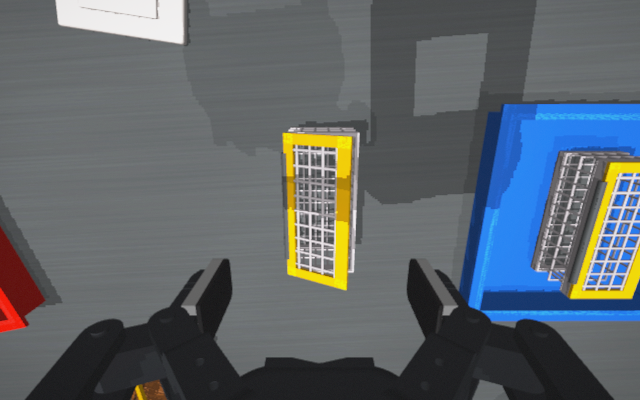

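```bash
python3 -m inch '[{"fingers":1,"delta_pos":[3,-0.3,0],"twist":[0,0,0]},{"fingers":1,"delta_pos":[3,0,0],"twist":[0,0,0]},{"fingers":1,"delta_pos":[3,0,0],"twist":[0,0,0]},{"fingers":1,"delta_pos":[2,0,0],"twist":[0,0,0]},{"fingers":1,"delta_pos":[0,0,0],"twist":[0,0,0]}]'
python3 -m inch '[{"fingers":1,"delta_pos":[0.7,0,0],"twist":[0,0,0]},{"fingers":1,"delta_pos":[0.5,0,0],"twist":[0,0,0]},{"fingers":1,"delta_pos":[0,0,0],"twist":[0,0,0]}]'
python3 goto.py .4536 .1015 .018 86.8
```

```text
time: 16.85
tool_pos: [0.4521, 0.1012, 0.0307]
tool_rot: [0.512, -0.485, 0.514, 0.488]
contact_force: [0.2, 0.4, 0.0]
gripper_width: 0.995
time: 17.23
tool_pos: [0.454, 0.1003, 0.0209]
tool_rot: [0.513, -0.486, 0.513, 0.486]
contact_force: [0.5, 0.2, -0.1]
gripper_width: 0.997
t 17.225 pos [0.454  0.1003 0.0209] zyaw 86.88 F [ 0.5  0.2 -0.1] w 0.997
delta cm [0.29 0.04 0.12] twist [0.08 0.   0.  ]
```

```bash
python3 -m inch '[{"fingers":1,"delta_pos":[0.2,0,0.1],"twist":[0,0,0]},{"fingers":0.2,"delta_pos":[0,0,0],"twist":[0,0,0]},{"fingers":-1,"delta_pos":[0,0,0],"twist":[0,0,0]},{"fingers":-1,"delta_pos":[0,0,0],"twist":[0,0,0]},{"fingers":-1,"delta_pos":[0,0,0],"twist":[0,0,0]}]'
python3 -m inch '[{"fingers":-1,"delta_pos":[-1,0,0],"twist":[0,0,0]},{"fingers":-1,"delta_pos":[-2,0,0],"twist":[0,0,0]},{"fingers":-1,"delta_pos":[-4,0,0],"twist":[0,0,0]},{"fingers":-1,"delta_pos":[-4,0,0],"twist":[0,0,0]},{"fingers":-1,"delta_pos":[-3,0,0],"twist":[0,0,0]}]'
python3 - <<'E'
from m import *
f=grab('wrist'); cv2.imwrite('pics/wrist8.png',f['pixels'])
s=manip.state();print(s['tool_pos'])
P=cloud(f);hsv=cv2.cvtColor(f['pixels'],cv2.COLOR_BGR2HSV)
k=(cv2.inRange(hsv,(20,150,100),(32,255,255))>0)&(f['range_z']<.25)&(f['range_z']>0)
q=P[k];n=np.linalg.svd(q-q.mean(0),full_matrices=False)[2][2];print(np.percentile(q[:,2],[1,50,99]),n,np.arccos(abs(n[2])))
E
python3 goto.py .485 -.316 .16 99.7
```

```text
time: 17.85
tool_pos: [0.4545, 0.1015, 0.0194]
tool_rot: [0.514, -0.486, 0.513, 0.486]
contact_force: [0.1, 1.7, 3.6]
gripper_width: 0.648
time: 18.48
tool_pos: [0.4536, 0.1009, 0.1601]
tool_rot: [0.513, -0.486, 0.514, 0.486]
contact_force: [1.1, -0.7, -3.1]
gripper_width: 0.647
[0.45604154 0.10108261 0.16452678]
[0.05760883 0.21137989 0.21736346] [0.12493218 0.48966914 0.8629114 ] 0.5297935878387964
t 18.525 pos [0.456  0.1011 0.1645] zyaw 86.88 F [ 2.4  0.5 -0.1] w 0.651
delta cm [  0.49  -5.16 -41.49] twist [-12.82  -0.04   0.4 ]
```

View pics/wrist8.png

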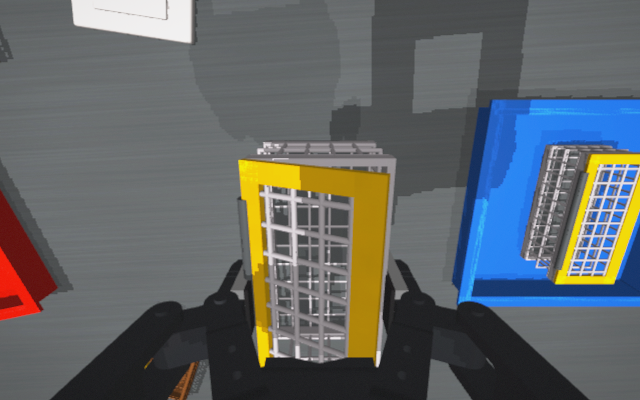

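The seized basket is held level with its lid ajar (318,260). Carry to red.

```bash
python3 -m inch '[{"fingers":-1,"delta_pos":[0,-0.3,-2.4],"twist":[0,0,0]},{"fingers":-1,"delta_pos":[0,-0.5,-4],"twist":[0,0,0]},{"fingers":-1,"delta_pos":[0,-0.5,-4],"twist":[0,0,0]},{"fingers":-1,"delta_pos":[0,-0.5,-4],"twist":[0,0,0]},{"fingers":-1,"delta_pos":[0,-0.5,-4],"twist":[0,0,0]}]'
python3 -m inch '[{"fingers":-1,"delta_pos":[0,-0.5,-4],"twist":[0,0,0]},{"fingers":-1,"delta_pos":[0,-0.5,-4],"twist":[0,0,0]},{"fingers":-1,"delta_pos":[0,-0.5,-4],"twist":[0,0,0]},{"fingers":-1,"delta_pos":[0,-0.5,-4],"twist":[0,0,0]},{"fingers":-1,"delta_pos":[0,-0.5,-4],"twist":[0,0,0]}]'
python3 -m inch '[{"fingers":-1,"delta_pos":[0,-0.4,-3],"twist":[0,0,0]},{"fingers":-1,"delta_pos":[0,0,0],"twist":[-4,0,0]},{"fingers":-1,"delta_pos":[0,0,0],"twist":[-5,0,0]},{"fingers":-1,"delta_pos":[0,0,0],"twist":[-4,0,0]},{"fingers":-1,"delta_pos":[0,0,0],"twist":[0,0,0]}]'
python3 goto.py .485 -.316 .05 99.7
python3 - <<'E'
from m import *
f=grab('wrist'); cv2.imwrite('pics/wrist9.png',f['pixels'])
P=cloud(f);hsv=cv2.cvtColor(f['pixels'],cv2.COLOR_BGR2HSV)
m=((cv2.inRange(hsv,(0,180,60),(5,255,255))>0)|(cv2.inRange(hsv,(175,180,60),(180,255,255))>0))&(f['range_z']>0)
r=P[m];r=r[(r[:,2]>.031)&(r[:,2]<.039)];print(len(r),cv2.minAreaRect(r[:,:2].astype(np.float32)*1000))
E
```

```text
time: 19.15
tool_pos: [0.4658, -0.0849, 0.1572]
tool_rot: [0.513, -0.486, 0.514, 0.487]
contact_force: [0.8, -0.1, -2.9]
gripper_width: 0.644
time: 19.77
tool_pos: [0.4799, -0.2857, 0.157]
tool_rot: [0.513, -0.485, 0.514, 0.487]
contact_force: [-1.0, -0.4, -3.9]
gripper_width: 0.647
time: 20.4
tool_pos: [0.4824, -0.3145, 0.1571]
tool_rot: [0.455, -0.54, 0.456, 0.542]
contact_force: [0.6, -0.3, -2.8]
gripper_width: 0.644
t 20.4 pos [ 0.4824 -0.3145  0.1571] zyaw 99.82 F [ 0.6 -0.3 -2.8] w 0.644
delta cm [10.71 -0.26 -0.21] twist [ 0.12  0.1  -0.12]
8507 ((485.24407958984375, -315.4669189453125), (201.92039489746094, 204.299072265625), 10.016326904296875)
```

View pics/wrist9.png

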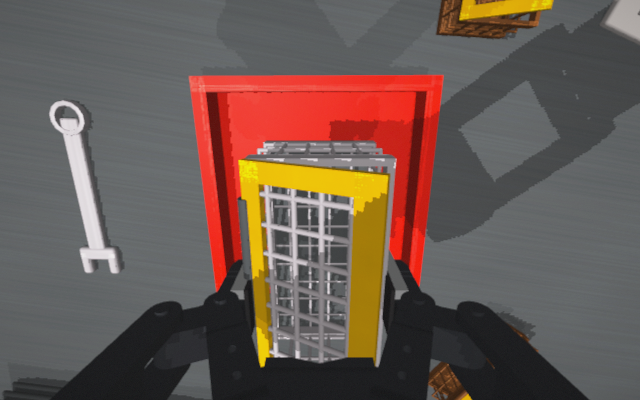

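The basket is above the red tray (320,190) and aligned with it, and the tray centre is confirmed at (0.485,-0.3155). Lower it.

```bash
python3 -m inch '[{"fingers":-1,"delta_pos":[3,-0.26,-0.2],"twist":[0,0,0]},{"fingers":-1,"delta_pos":[4,0,0],"twist":[0,0,0]},{"fingers":-1,"delta_pos":[3,0,0],"twist":[0,0,0]},{"fingers":-1,"delta_pos":[2,0,0],"twist":[0,0,0]},{"fingers":-1,"delta_pos":[0,0,0],"twist":[0,0,0]}]'
python3 goto.py .485 -.3155 .0245 99.7
```

```text
time: 21.08
tool_pos: [0.485, -0.3156, 0.0368]
tool_rot: [0.455, -0.54, 0.455, 0.543]
contact_force: [0.6, -0.0, -2.1]
gripper_width: 0.647
t 21.075 pos [ 0.485  -0.3156  0.0368] zyaw 99.85 F [ 0.6 -0.  -2.1] w 0.647
delta cm [ 1.23 -0.01  0.  ] twist [ 0.15  0.18 -0.16]
```

```bash
python3 -m inch '[{"fingers":-1,"delta_pos":[0.6,0,0],"twist":[0,0,0]},{"fingers":-1,"delta_pos":[0.4,0,0],"twist":[0,0,0]},{"fingers":-1,"delta_pos":[0,0,0],"twist":[0,0,0]}]'
python3 -m inch '[{"fingers":-1,"delta_pos":[0.1,0,0],"twist":[0,0,0]},{"fingers":-1,"delta_pos":[0,0,0],"twist":[0,0,0]}]'
python3 -m inch '[{"fingers":-1,"delta_pos":[0.1,0,0],"twist":[0,0,0]},{"fingers":-1,"delta_pos":[0,0,0],"twist":[0,0,0]}]'
```

```text
time: 21.45
tool_pos: [0.4864, -0.3167, 0.0292]
tool_rot: [-0.455, 0.541, -0.455, -0.541]
contact_force: [-0.3, 0.5, -2.4]
gripper_width: 0.648
time: 21.7
tool_pos: [0.4863, -0.3166, 0.028]
tool_rot: [-0.455, 0.541, -0.455, -0.541]
contact_force: [0.2, 0.3, -2.8]
gripper_width: 0.645
time: 21.95
tool_pos: [0.4862, -0.3165, 0.0267]
tool_rot: [0.455, -0.541, 0.455, 0.541]
contact_force: [-0.5, 0.6, -3.5]
gripper_width: 0.647
```

```bash
python3 -m inch '[{"fingers":-1,"delta_pos":[0.1,0,0],"twist":[0,0,0]},{"fingers":-1,"delta_pos":[0,0,0],"twist":[0,0,0]}]'
python3 -m inch '[{"fingers":-1,"delta_pos":[0.1,0,0],"twist":[0,0,0]},{"fingers":-1,"delta_pos":[0,0,0],"twist":[0,0,0]}]'
python3 -m inch '[{"fingers":-1,"delta_pos":[0.1,0,0],"twist":[0,0,0]},{"fingers":-1,"delta_pos":[0,0,0],"twist":[0,0,0]}]'
```

```text
time: 22.2
tool_pos: [0.4861, -0.3165, 0.0257]
tool_rot: [0.455, -0.541, 0.455, 0.541]
contact_force: [0.3, -0.3, -2.5]
gripper_width: 0.647
time: 22.45
tool_pos: [0.4861, -0.3165, 0.0247]
tool_rot: [0.455, -0.541, 0.455, 0.541]
contact_force: [1.2, -0.2, -4.1]
gripper_width: 0.651
time: 22.7
tool_pos: [0.4863, -0.3167, 0.0245]
tool_rot: [0.455, -0.541, 0.455, 0.541]
contact_force: [-2.1, 2.1, 2.4]
gripper_width: 0.647
```

Contact. Release.

```bash
python3 -m inch '[{"fingers":0.5,"delta_pos":[0,0,0],"twist":[0,0,0]},{"fingers":0.7,"delta_pos":[0,0,0],"twist":[0,0,0]},{"fingers":1,"delta_pos":[0,0,0],"twist":[0,0,0]},{"fingers":1,"delta_pos":[0,0,0],"twist":[0,0,0]}]'
python3 -m inch '[{"fingers":1,"delta_pos":[-2,0,0],"twist":[0,0,0]},{"fingers":1,"delta_pos":[-5,0,0],"twist":[0,0,0]},{"fingers":1,"delta_pos":[-5,0,0],"twist":[0,0,0]},{"fingers":1,"delta_pos":[-3,0,0],"twist":[0,0,0]},{"fingers":1,"delta_pos":[0,0,0],"twist":[0,0,0]}]'
python3 - <<'E'
from m import *
f=grab('wrist'); cv2.imwrite('pics/wrist10.png',f['pixels']); c=np.array((.485,-.3155))
P=cloud(f);hsv=cv2.cvtColor(f['pixels'],cv2.COLOR_BGR2HSV)
meas(f,'w',c)
k=(hsv[...,1]<60)&(np.linalg.norm(P[...,:2]-c,axis=-1)<.075)&(P[...,2]>.047)&(P[...,2]<.061)
p=P[k];print('rim',cv2.minAreaRect(p[:,:2].astype(np.float32)*1000),np.median(p[:,2]))
t=grab('top'); cv2.imwrite('pics/top10.png',t['pixels']); meas(t,'top',c); print('blue');P=cloud(t);meas(t,'t',np.array((.489,.344)))
print(manip.state()['time'],manip.state()['contact_force'])
E
```

```text
time: 23.2
tool_pos: [0.4863, -0.3166, 0.0239]
tool_rot: [-0.455, 0.541, -0.455, -0.541]
contact_force: [-1.1, -0.1, -0.1]
gripper_width: 1.001
time: 23.82
tool_pos: [0.4882, -0.3181, 0.1793]
tool_rot: [-0.455, 0.544, -0.455, -0.538]
contact_force: [-0.0, -0.3, -0.4]
gripper_width: 1.0
w 3224 u 0.452 q 0.348 yaw 10.1 len 0.119 w 0.048 centre [ 0.4861 -0.3159] [ 0.4862 -0.3165] z [0.058 0.082]
rim ((486.1668701171875, -317.2513427734375), (119.83363342285156, 58.779090881347656), 9.843927383422852) 0.055421503235534714
top 64 u 0.468 q 0.332 yaw -2.5 len 0.083 w 0.037 centre [ 0.5069 -0.2963] [ 0.5065 -0.3072] z [0.062 0.084]
blue
t 330 u 0.009 q 0.791 yaw -3.3 len 0.116 w 0.052 centre [0.4872 0.3444] [0.4871 0.3422] z [0.053 0.062]
23.925 [ 0.04704048 -0.12167229 -0.77349651]
```

View pics/wrist10.png

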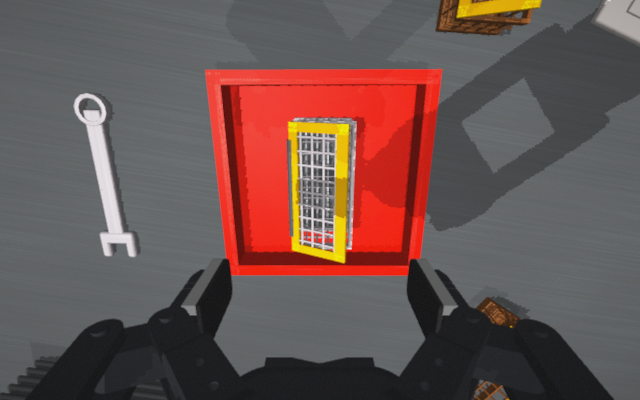

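View pics/top10.png

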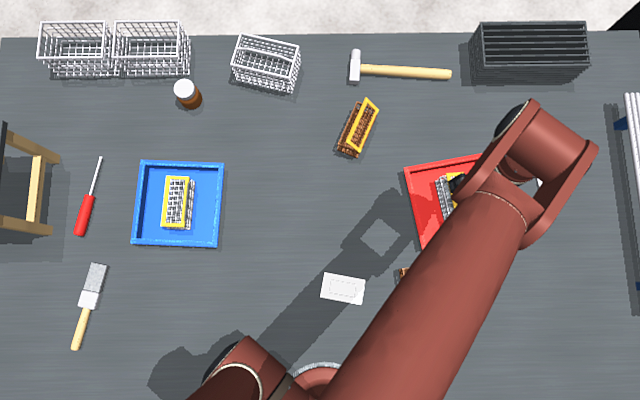

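The wrist view shows the seized basket flat in the red tray (322,190), with its rim at 55 mm. The top view shows the shut one in blue (178,203). The gripper is clear of both, so I hand in.

```bash
python3 -c "
from plant import manip
print(manip.job_done())"
```

```text
the job is handed in; nothing more can be done
None
```

Both baskets are sorted and the job is handed in at about 24 s of robot time; no verdict was reported.

- **Seized basket (the left one at the start):** its lid stopped dead at 0.35 rad under about 16 N. It now stands in the red repair tray with the lid still ajar (0.348 rad) and its rim level at 55 mm.
- **Free basket (the right one at the start):** its lid went down to 0.80 rad and stayed shut. It now stands in the blue stock tray with the lid level at 58 mm.

I lowered each basket until it touched the tray floor, let go, and backed the gripper clear. The presses ended at about 17 N and 24 N total force, more than the 6 N suggested; neither basket moved measurably.

The last top-camera fit of the red-tray basket was off (yaw -2.5°, centre about 2 cm away) because the arm covered most of it. I relied on the close wrist view there, which agreed with the placing.

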